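Nest the parts cups, stow them and lock the box

TASK

Clear the battery bench: unlock the steel box by pushing its sprung quarter-turn stud in and turning it back, and raise the lid until it stands open. Nest every black cup from the mat, one after another, into the cup that stands in the box so that they make one straight stack, pressing each only lightly until it sits fully home, never so hard that the cups wedge. Then shut the lid, push the stud in and turn it until it locks, and leave the other things on the bench where they are.

Things in the scene. Friction and masses are not known exactly. Their poses are not given: they have to be found in the camera images.
- box: Grey sheet-steel box, fixed, 180 mm deep (its x) x 270 wide (y) x 145 high, walls and floor 4 mm. Origin: centre of its underside; its front looks along -x (to the robot), z up. Inside the front wall, at x -66, y -80 mm, is the stud's steel keeper bracket (40 mm square, 124 to 132 mm up).
- lid (a joint): Lid angle, rad: 0 = shut, grows as the front edge rises, stop at 1.75 (past upright). The hinge runs along the box's y at the top of its far (+x) wall and is stiff: the lid stays where it is left (up to 9 N at the handle moves it). Lid 188 x 278 mm, its top face 6 mm above the hinge axis. It rises only while the stud is unlocked.
- lid_handle (a point): Middle of the lid's grab bar: round steel bar 12 mm thick, about 100 mm long, parallel to the box's y, its axis 35 mm off the lid's top face. It turns with the lid: near the lid's front edge; when shut it is 174 mm in front of the hinge axis, 41 mm above it and 60 mm to the box's +y side. Axes of the lid (the box's when shut).
- lid_hinge (a point): Point on the lid's hinge axis, in the middle of the box's width, at (90, 0, 145) mm in the box frame. The lid turns about its y axis (front edge up).
- stud_press (a joint): How far the stud is pushed into the lid, m: 0 = sprung fully out, 0.010 = stop. Spring 4 N at 0, 12 N at 0.010. With the lid shut the stud can turn only while pushed in by 0.008 or more; turned home and let go it springs back to 0.005 and is locked there.
- stud_turn (a joint): Turn of the stud in rad: 0 = unlocked (wing front to back, along the lid's x), 1.57 = a quarter turn clockwise seen from above = locked (wing across, along the lid's y). Between the two the stud has to be held pushed in. It starts locked.
- stud_grip (a point): Stud's wing on the lid, 156 mm in front of the hinge axis, 80 mm to the box's -y side: black bar 12 mm thick, 42 long, 25 tall. The point is on the stud's axis, 10 mm below the wing's top; sprung out it is 31 mm above the lid's top face (the wing spans 16 to 41 mm above it). Its x axis runs along the wing's length, z up out of the lid.
- cup0: Black plastic cup standing mouth up on the box's floor, loose: plain tapered round cup, 54 mm tall, 64 mm across at the rim (66 at the bead), 47 at the foot, wall 3 mm, slope 9 degrees, 70 g. Origin: centre of its underside, z out of its mouth. A like cup set in it is fully home with its underside 19 mm above this one's, about 18 after a light push (5 to 10 N); 30 N wedges it.
- cup1: Black plastic cup, the same as cup0 in every way (54 mm tall, 64 mm across the rim). At the start it stands mouth up somewhere on the mat; it may be absent (None). Origin: centre of its underside; z out of its mouth.
- cup2: Black plastic cup, the same as cup0 in every way (54 mm tall, 64 mm across the rim). At the start it stands mouth up somewhere on the mat; it may be absent (None). Origin: centre of its underside; z out of its mouth.
- cup3: Black plastic cup, the same as cup0 in every way (54 mm tall, 64 mm across the rim). At the start it stands mouth up somewhere on the mat; it may be absent (None). Origin: centre of its underside; z out of its mouth.
- cup4: Black plastic cup, the same as cup0 in every way (54 mm tall, 64 mm across the rim). At the start it stands mouth up somewhere on the mat; it may be absent (None). Origin: centre of its underside; z out of its mouth.
- pack1: Bystander, to be left where it lies: grey moulded flight battery, 94 x 52 x 39 mm with a clip at its +x end. Origin: centre of the underside.
- pack2: Bystander, to be left where it lies: a second grey flight battery like pack1.
- cell1: Bystander, to be left where it lies: bare silver pouch cell, 74 x 48 x 9 mm, tabs at its +x end. Origin: centre of the underside.
- cell2: Bystander, to be left where it lies: a second pouch cell like cell1.
- jar: Bystander, to be left where it lies: small amber jar of flux, 40 mm across, 45 mm high. Origin: centre of the underside.
- tape: Bystander, to be left where it lies: roll of amber tape lying flat, 72 mm across, 24 mm high. Origin: centre of the underside.
- driver: Bystander, to be left where it lies: screwdriver, 170 mm long, lying along its x. Origin: the middle, at the bench.

How it is judged:
By the outcome, as a careful person would: the job done as asked, in the order asked, and still so for the second after the job is handed in, with the robot touching nothing.
Of cup1, cup2, cup3, cup4 only 2 to 4 are there at a start; the rules pass over those that are not, and their reading is None.
At some moment in a run one of cup1, cup2, cup3, cup4 may be knocked a few centimetres aside while the robot is not near it.
It also fails if it takes over 210 s, if anything falls off the work surface, if the arm or the gripper's body presses on something with over 40 N, if the wrist force passes 120 N, or if a joint passes its speed limit or range.

ROBOT

A 6-joint arm with a two-finger parallel gripper is mounted at the origin on the work surface. World frame = base frame: x ahead of the robot, y to its left, z up, the work surface at z = 0. Lengths are in mm, angles in rad, forces in N, time in s.
With the tool pointing down it reaches from about 350 to 975 mm from the base axis. Payload 7.1 kg.
Tool frame: the origin (TCP) lies on the front face of the gripper's body, between the roots of the fingers; the fingertips stand 80 mm ahead of it and the grasp point (between the pads) lies 61 mm ahead of it (env.tips_ahead is the distance from the TCP to the fingertips, in mm); z points along the fingers, y is the direction in which the jaws open and shut (so a half turn about z gives the same grasp; the last joint's range is limited). The gripper opens to 88 mm and grips with 3 to 60 N. Pads are 20 mm wide; open, the fingers measure 115 mm over their backs; the gripper's body (75 mm by 178 mm) begins 61 mm behind the grasp point.
Start: joints at [-1.324, 0.423, 1.63, -0, 1.089, -0.019], TCP at [164.195, -603.03, 302.675] pointing down, gripper open.
Joint ranges: [-3, 3], [-0.9, 2.11], [0.09, 2.58], [-1.31, 4.45], [0.11, 2.69], [-2.54, 2.54]. Speed limits (rad/s): [2.39, 2.39, 3.01, 3.14, 3.14, 3.14].

INTERFACE

Orientations are given as a unit quaternion [x, y, z, w].
In Python, from station import env, set_gripper, viewer, workorder gives the robot as it stands. Calls block until the motion is done:
- env.reach(position, orientation): joint-space move of the TCP to a pose.
- env.move_l(position, rot=None, rate=150, f_stop=None): straight line of the TCP; rot=None keeps the orientation; rate is the mean speed in mm/s. With f_stop (N) it stops when the force on the tool has changed by that much, and returns True; else False.
- env.move_joints(angles): joint-space move.
- set_gripper(opening): finger opening in mm; the grip force is fixed at half the most; returns when the fingers have stopped.
- env.hold(seconds).
- env.ik(position, orientation): joint angles nearest the present ones, or None.
- env.read_state(): the state.
- viewer.camera(name): name is "scene" or "top"; returns the picture (420x560x3 uint8, blue, green, red); there is no depth.
- viewer.camera_params(name): a dict with "fx", "fy", "cx", "cy" (pixels), "pose" (4x4, takes a point from camera to world coordinates). Camera axes: x right, y up, looking along -z (the intrinsics and any distortion apply to the point x, -y, -z); pixel columns grow to the right and rows downward; lengths in mm; the calibration is good to about 2 mm. A picture is of the moment at which its call begins. camera_params takes no time and is no camera call.
A pose or a line that the arm cannot do raises env.IKError and nothing moves.
- workorder.sign_off(): hands the job in, once; it reports no verdict.
The state is a dict: "time_s": time; "qpos": joint angles; "dq": joint speeds; "tau": joint torques, N m; "tool_pos": TCP position; "orientation": TCP orientation; "force": force on the tool from outside, world axes, zero at the start; "wrist_torque": the same for the moment, N m; "width": finger opening in mm.
Only numpy, scipy, OpenCV 4.12 (cv2) and the standard library are available. Lean on these libraries where they do the work, as an engineer would, in place of code of your own. Each camera call takes 0.05 s, during which the arm holds its last target. There are 200 camera calls.

## Working session

There is one attempt and no reset: what is moved stays moved. The work goes in short steps, each a Python script; the robot and the scene stay as the last script left them, time stands still between calls to the robot, and variables do not carry over. Pictures are saved under pics/ and viewed, on a budget of 14 in all, crops included, one or two more only if the job needs it, and the job is handed in when it is done.

```bash
ls; mkdir -p pics; python3 - <<'E'
from station import env, set_gripper, viewer, workorder
import cv2
for n in("scene","top"):
    cv2.imwrite(f"pics/{n}0.png",viewer.camera(n)); p=viewer.camera_params(n); print(n,{k:(v if k!='pose' else v) for k,v in p.items()})
s=env.read_state(); print(s['time_s'],s['orientation'],s['width'],s['force'])
E
```

```text
pics
scene {'fx': 433.70264214946894, 'fy': 433.70264214946894, 'cx': 274.5043080415954, 'cy': 208.5004043430863, 'pose': array([[ 8.80236594e-01, -2.73212059e-01,  3.87993182e-01,
         1.00444869e+03],
       [ 4.74532567e-01,  5.04131587e-01, -7.21574796e-01,
        -9.35761657e+02],
       [ 1.54331741e-03,  8.19271941e-01,  5.73403091e-01,
         8.57696106e+02],
       [ 0.00000000e+00,  0.00000000e+00,  0.00000000e+00,
         1.00000000e+00]])}
top {'fx': 391.06858797843853, 'fy': 391.06858797843853, 'cx': 277.9058724444557, 'cy': 213.96798392204855, 'pose': array([[-1.00978699e-02,  9.87538641e-01, -1.57052430e-01,
         3.13067218e+02],
       [-9.99692412e-01, -6.41206646e-03,  2.39576080e-02,
        -2.05410174e+01],
       [ 2.26520331e-02,  1.57246044e-01,  9.87299634e-01,
         1.32374859e+03],
       [ 0.00000000e+00,  0.00000000e+00,  0.00000000e+00,
         1.00000000e+00]])}
0.1 [ 9.91180004e-01  1.32520559e-01 -9.06289278e-05 -7.02035821e-04] 87.79750780310287 [-0.15792009 -0.41633643  0.71555744]
```

View pics/scene0.png

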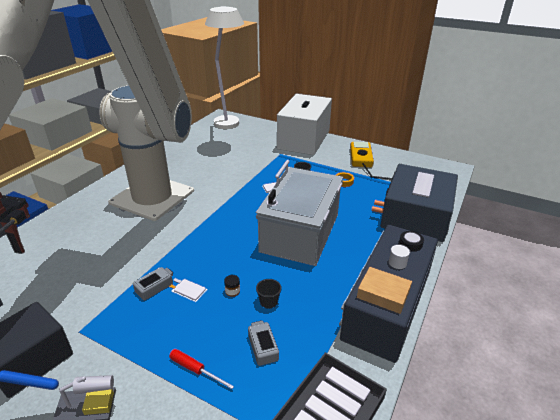

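View pics/top0.png

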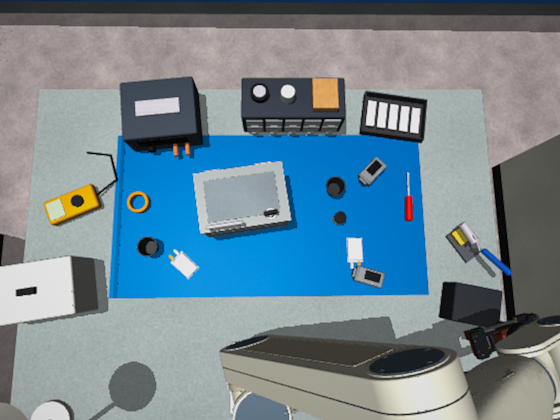

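Top view: cups near (335,187) and (149,247), jar (340,218), box lid about (195..290,163..235), stud near (271,212). Scene view: one cup at (268,293), another behind the box near (302,167).

```bash
cat > h.py <<'E'
from station import env, set_gripper, viewer, workorder
import cv2, numpy as np
from scipy.spatial.transform import Rotation as R
def ray(cam,u,v,z):
    p=viewer.camera_params(cam);T=p['pose']
    d=T[:3,:3]@np.array([(u-p['cx'])/p['fx'],-(v-p['cy'])/p['fy'],-1]); o=T[:3,3]
    return o+d*(z-o[2])/d[2]
def proj(cam,P):
    p=viewer.camera_params(cam);T=p['pose']
    c=T[:3,:3].T@(np.asarray(P,float)-T[:3,3])
    return np.array([p['cx']+p['fx']*c[0]/-c[2],p['cy']-p['fy']*c[1]/-c[2]])
def down(a):  # tool down, jaw (y) axis along world angle a
    y=np.array([np.cos(a),np.sin(a),0]);z=np.array([0,0,-1.]);x=np.cross(y,z)
    return R.from_matrix(np.c_[x,y,z]).as_quat()
def darkcups(img):
    g=img.max(2); m=(g<60).astype(np.uint8)
    n,_,st,ce=cv2.connectedComponentsWithStats(m)
    return [(st[i],ce[i]) for i in range(1,n) if 40<st[i][4]<900]
E
python3 - <<'E'
from h import *
t=cv2.imread('pics/top0.png');s=cv2.imread('pics/scene0.png')
a=cv2.resize(t[150:250,180:300],None,fx=5,fy=5,interpolation=cv2.INTER_CUBIC)
b=cv2.resize(s[150:310,240:360],None,fx=3.1,fy=3.1,interpolation=cv2.INTER_CUBIC)
b=b[:500]; a=a[:, :]
c=np.zeros((500,600+0,3),np.uint8); c=a
cv2.imwrite('pics/c1.png',c); cv2.imwrite('pics/c2.png',b); print(a.shape,b.shape)
for st,ce in darkcups(t): print('top',st,ce.round(1),ray('top',*ce,54)[:2].round())
for st,ce in darkcups(s): print('scene',st,ce.round(1))
E
```

```text
(500, 600, 3) (496, 372, 3)
top [250  83  20  20 184] [259.6  94.2] [934.   8.]
top [365 100  15  29  64] [373.9 117. ] [ 851. -386.]
top [242 117 103  15 476] [289.9 121.6] [835. -95.]
top [ 87 152  31  45 104] [105.8 171.7] [660. 518.]
top [367 161  15  14 108] [373.8 167.2] [ 672. -376.]
top [492 164  19 105 835] [500.6 215.6] [ 505. -793.]
top [327 177  18  19 225] [335.5 185.5] [ 610. -245.]
top [ 71 195  12  12 103] [ 76.9 200.6] [564. 605.]
top [264 210  14   6  51] [270.5 212.4] [520. -27.]
top [334 212  12  12 104] [339.8 217.4] [ 502. -255.]
top [247 223  34   7  69] [263.9 226.2] [475.  -5.]
top [213 228  35   7  63] [231.2 231.2] [459. 102.]
top [  0 234   4  32  78] [  0.9 246.3] [416. 835.]
top [138 237  17  18 155] [143.9 245.3] [416. 382.]
top [365 271  16  11 120] [372.2 276. ] [ 310. -353.]
top [ 17 287  19   9 119] [ 26.1 291.2] [274. 743.]
top [225 336  43  13 181] [246.5 341.9] [112.  51.]
top [245 339  27  13  63] [257.3 346.2] [98. 17.]
top [307 346  85  19 269] [351.  356.7] [  63. -275.]
top [271 350  35   8  52] [287.5 354.2] [ 73. -77.]
top [ 54 400  18  20  46] [ 65.5 407.4] [-71. 595.]
scene [ 94  66  11  23 127] [98.7 76.8]
scene [176 103  14  34 352] [182.4 119.4]
scene [295 163  16   7  84] [302.8 165.6]
scene [269 190   6  14  63] [271.5 196.9]
scene [140 273  20  14 128] [149.4 279.6]
scene [225 275  14  14 161] [231.5 281.6]
scene [257 280  23  28 518] [268.3 292.8]
scene [355 296  44  20  97] [376.4 305.9]
scene [  0 304  32  36 305] [ 10.4 322.1]
scene [257 331  17  19 207] [264.9 339.8]
scene [325 379  42  27 116] [345.6 392.1]
scene [  0 382  26  16 245] [ 10.3 388.4]
scene [314 393  41  27 129] [334.2 406.1]
scene [369 393  16  27  64] [376.7 407. ]
scene [304 408  19  12  56] [312.5 414. ]
```

View pics/c1.png

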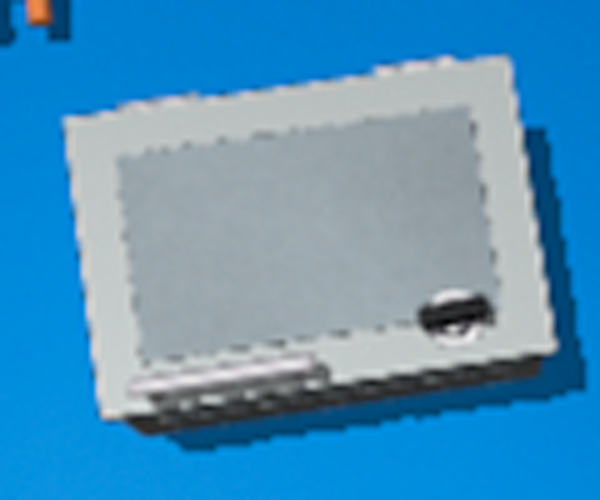

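View pics/c2.png

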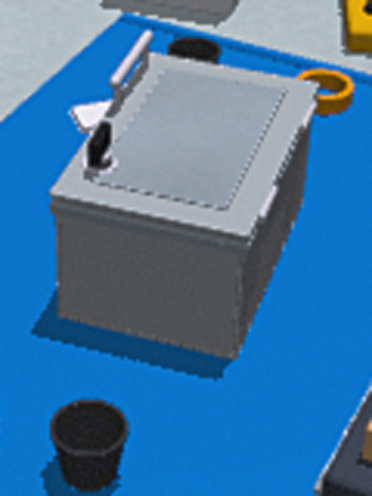

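```bash
python3 - <<'E'
from h import *
f5=lambda x,y:((x+.5)/5-.5+180,(y+.5)/5-.5+150)
f3=lambda x,y:((x+.5)/3.1-.5+240,(y+.5)/3.1-.5+150)
L=[('top',f5(64,118),(94,139),151),('top',f5(511,57),(94,-139),151),('top',f5(556,351),(-94,-139),151),('top',f5(100,417),(-94,139),151),
('scene',f3(51,196),(-94,-139),151),('scene',f3(249,236),(94,-139),151),('scene',f3(320,85),(94,139),151),
('top',f5(456,314),(-66,-80),192),('top',f5(229,379),(-84,60),186)]
def fit(sel):
    W=np.array([ray(c,*uv,z)[:2] for c,uv,b,z in sel]);B=np.array([b for *_,b,_ in sel],float)
    wc,bc=W.mean(0),B.mean(0); C=(W-wc)[:,0]+1j*(W-wc)[:,1];D=(B-bc)[:,0]+1j*(B-bc)[:,1]
    th=np.angle((C*D.conj()).sum()); M=np.array([[np.cos(th),-np.sin(th)],[np.sin(th),np.cos(th)]])
    t=wc-M@bc; print(t.round(1),th.round(4)); print((W-(B@M.T+t)).round(1).tolist())
fit(L);fit(L[:4]);fit(L[4:7])
# driver/cups masks: two-view check of cup rims
for uv in [(335.5,187)]:print(ray('top',*uv,54))
E
```

```text
[556.5  61.4] 0.1451
[[-1.2, -0.0], [-3.5, -0.2], [-2.1, 1.8], [-0.1, 1.2], [7.6, -0.2], [2.7, 3.0], [5.1, -2.7], [-4.9, 0.1], [-3.5, -2.9]]
[554.8  62.1] 0.1374
[[-0.7, -0.1], [-0.8, -0.1], [0.8, 0.5], [0.7, -0.3]]
[561.5  61.3] 0.1481
[[2.1, 0.1], [-2.7, 2.7], [0.5, -2.9]]
[ 604.91117726 -244.48532748   54.        ]
```

```bash
cat >> h.py <<'E'
BX=np.array([556.,61.6]);TH=0.14
def w(b): # box frame -> world
    c,s=np.cos(TH),np.sin(TH); return np.array([BX[0]+c*b[0]-s*b[1],BX[1]+s*b[0]+c*b[1],b[2]])
def st(msg=''):
    s=env.read_state(); print(msg,'t',round(s['time_s'],1),'p',np.round(s['tool_pos'],1),'F',np.round(s['force'],1),'M',np.round(s['wrist_torque'],2),'w',round(s['width'],1),'q6',round(s['qpos'][5],2)); return s
E
python3 - <<'E'
from h import *
P=w((-66,-80,241)); H=w((-84,60,186+65))
for k in (0,np.pi):
    for n,p,a in(('lock',P,TH+k),('unl',P,TH+k+np.pi/2),('han',H,TH+k),('han up',w((140,60,380)),TH+k)):
        q=env.ik(p,down(a)); print(k,n,None if q is None else np.round(q,2))
E
```

```text
0 lock [-0.08  0.33  1.94 -0.    0.86 -0.22]
0 unl [-0.08  0.33  1.94 -0.    0.86 -1.79]
0 han [ 0.21  0.28  1.99 -0.    0.87  0.07]
0 han up [ 0.19  0.47  1.37 -0.    1.3   0.05]
3.141592653589793 lock None
3.141592653589793 unl [-0.08  0.33  1.94 -0.    0.86  1.35]
3.141592653589793 han None
3.141592653589793 han up None
```

```bash
python3 - <<'E'
from h import *
P=w((-66,-80,0)); q=down(TH)
set_gripper(50)
env.reach([*P[:2],330],q); st('above')
print(env.move_l([*P[:2],241],f_stop=6,rate=100)); st('low')
set_gripper(0); st('grip')
cv2.imwrite('pics/s1.png',viewer.camera('scene')[140:260,220:380].repeat(4,0).repeat(4,1))
E
```

```text
above t 3.2 p [501.9 -27.5 330. ] F [ 0.5  0.1 -0.4] M [-0.11 -0.12  0.04] w 50.2 q6 -0.22
False
low t 4.3 p [502.2 -26.9 241.5] F [-0.8  0.5 -0.5] M [ 0.   -0.08  0.02] w 49.9 q6 -0.22
grip t 4.9 p [503.3 -26.7 241.4] F [ 4.9  1.3 -3. ] M [ 0.25 -0.94 -0.01] w 15.8 q6 -0.22
```

View pics/s1.png

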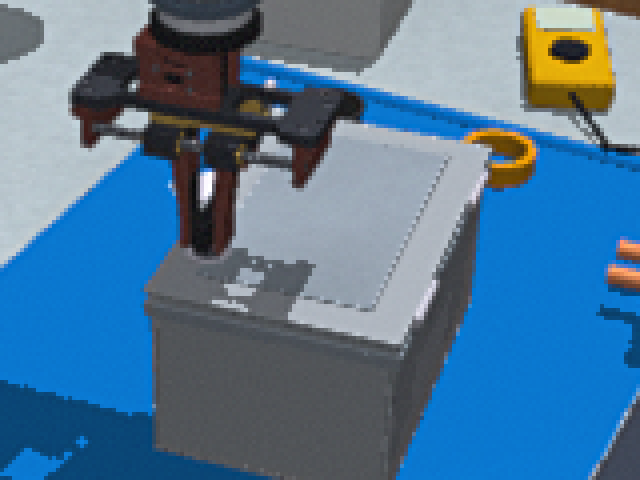

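The fingers stand around the stud wing at about (205,230) of the crop, closed at 15.8 mm. I'll re-read the width and centre on the force.

```bash
python3 - <<'E'
from h import *
env.hold(.3); s=st('hold')
d=w((1,0,0))-w((0,0,0))
for k in range(3):
    p=np.array(s['tool_pos']); env.move_l(p*[1,1,0]+2*d+[0,0,241],rate=20); set_gripper(0); s=st(k)
E
```

```text
hold t 5.3 p [503.3 -26.7 241.4] F [ 4.6  1.3 -3.1] M [ 0.26 -1.01 -0.08] w 16.0 q6 -0.22
0 t 5.8 p [504.3 -26.5 241.2] F [-4.9 -1.5  7.3] M [-0.18  0.85 -0.01] w 16.1 q6 -0.22
1 t 6.3 p [504.5 -26.5 240.9] F [-7.1 -2.3  7. ] M [-0.32  1.22  0.05] w 16.4 q6 -0.22
2 t 6.8 p [504.5 -26.5 240.8] F [-7.3 -2.   7.6] M [-0.38  1.27  0.03] w 16.4 q6 -0.22
```

```bash
python3 - <<'E'
from h import *
c=[503.8,-26.6]
env.move_l([*c,241],rate=20); st('c')
print(env.move_l([*c,229],rate=15,f_stop=14)); s=st('pushed')
E
```

```text
c t 7.0 p [503.8 -26.6 241.3] F [-0.9  0.3  5. ] M [-0.01  0.12  0.  ] w 15.9 q6 -0.22
True
pushed t 7.5 p [503.9 -26.6 236.1] F [-2.4 -0.5 12.1] M [ 0.02  0.52 -0.02] w 16.6 q6 -0.22
```

```bash
python3 - <<'E'
from h import *
c=[503.8,-26.6]
env.move_l([*c,234],rate=15); st('pushed')
for a in (.2,.6,1.0,1.4,1.57): env.move_l([*c,234],rot=down(TH+a),rate=60); st(a)
E
```

```text
pushed t 7.8 p [504.  -26.6 235.7] F [-7.3  0.2 21.2] M [0.09 1.16 0.02] w 16.5 q6 -0.22
0.2 t 8.2 p [504.4 -26.5 235.7] F [-4.3  1.2 20.2] M [0.25 0.85 0.06] w 16.5 q6 -0.42
0.6 t 8.7 p [505.3 -26.1 235.8] F [-1.1  4.4 16.3] M [ 0.81  0.16 -0.  ] w 16.5 q6 -0.82
1.0 t 9.2 p [505.9 -25.3 235.9] F [ 1.3  9.9 15.3] M [ 1.77 -0.28  0.03] w 16.0 q6 -1.22
1.4 t 9.8 p [506.1 -24.4 235.9] F [ 1.6 14.7 14.5] M [ 2.89 -0.44  0.02] w 16.5 q6 -1.62
1.57 t 10.1 p [506.1 -24.  235.9] F [ 2.1 17.7 14.6] M [ 3.3  -0.48 -0.14] w 16.3 q6 -1.79
```

```bash
python3 - <<'E'
from h import *
set_gripper(60); s=st('rel'); p=s['tool_pos']
env.move_l([p[0],p[1],300],rate=150)
env.reach([420,-150,330],down(TH))
cv2.imwrite('pics/s2.png',cv2.resize(viewer.camera('top')[150:250,180:300],None,fx=5,fy=5,interpolation=cv2.INTER_CUBIC)); st()
E
```

```text
rel t 10.9 p [503.7 -26.6 233.9] F [-0.3  0.6  1.5] M [ 0.02 -0.12  0.02] w 60.3 q6 -1.79
 t 12.8 p [ 420.1 -149.7  329.5] F [-0.1 -0.  -0. ] M [-0.04 -0.05 -0.  ] w 59.7 q6 -0.51
```

View pics/s2.png

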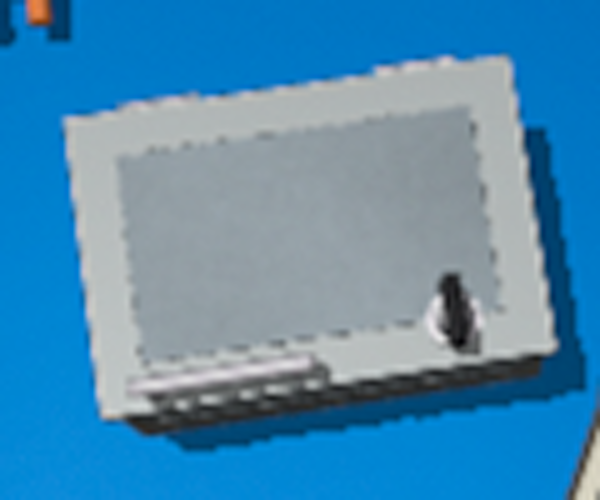

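The wing now lies front to back at crop (455,312): unlocked. On to the handle.

```bash
sed -i 's/^BX=.*/BX=np.array([558.5,63.5]);TH=0.14/' h.py; python3 - <<'E'
from h import *
H=w((-84,60,0))
env.reach([*H[:2],330],down(TH)); st()
print(env.move_l([*H[:2],251],rate=120,f_stop=8)); st('low')
set_gripper(0); env.hold(.2); s=st('grip')
d=(w((1,0,0))-w((0,0,0)))
F=np.dot(s['force'],d); print(F)
E
```

```text
t 13.8 p [466.9 110.8 329.9] F [-0.2  0.2  0.1] M [ 0.01 -0.08  0.04] w 60.0 q6 0.07
False
low t 14.6 p [467.4 110.9 251.5] F [ 0.9 -0.3  0.2] M [-0.   -0.07  0.01] w 59.9 q6 0.07
grip t 15.6 p [465.9 111.1 250.6] F [-6.4  0.3  2.1] M [-0.13  0.83  0.01] w 10.4 q6 0.07
-6.327251571860449
```

```bash
sed -i 's/^BX=.*/BX=np.array([557.,63.5]);TH=0.14/' h.py; cat >> h.py <<'E'
def lidpt(t,b0): # TCP on arc, b0 = shut TCP
    d=w((1,0,0))-w((0,0,0)); d[2]=0
    return np.array(b0)+d*(174-174*np.cos(t)+41*np.sin(t))+np.array([0,0,174*np.sin(t)+41*np.cos(t)-41])
E
python3 - <<'E'
from h import *
b0=[465.6,111,250.8]
for t in np.arange(.1,1.66,.155):
    env.move_l(lidpt(t,b0),rate=80); s=st(round(t,2)); print((np.array(s['tool_pos'])-lidpt(t,b0)).round(1))
    if np.linalg.norm(s['force'])>35: print('STOP');break
E
```

```text
0.1 t 16.0 p [470.7 111.7 268.4] F [-2.8 -0.6  1.3] M [-0.03  0.45  0.  ] w 10.3 q6 0.07
[0.1 0.  0.4]
0.26 t 16.5 p [481.4 113.3 293.9] F [-4.3  0.1  3.7] M [0.05 0.87 0.04] w 9.9 q6 0.07
[-0.   0.   0.6]
0.41 t 17.0 p [495.7 115.3 317.6] F [-8.5 -0.1  4.4] M [0.   1.42 0.02] w 9.8 q6 0.06
[-0.3  0.   0.8]
0.56 t 17.5 p [513.1 117.8 338.5] F [-11.6  -0.1   7.3] M [-0.07  2.09  0.05] w 10.2 q6 0.06
[-1.1  0.   0.9]
0.72 t 18.0 p [533.8 120.8 357.2] F [-15.7   0.   14.7] M [-0.14  2.76  0.03] w 10.0 q6 0.06
[-1.4  0.   1.8]
0.88 t 18.5 p [558.3 124.3 373. ] F [-14.5   0.2  18.4] M [-0.16  2.57  0.05] w 10.1 q6 0.06
[-0.4  0.2  3.3]
1.03 t 19.0 p [584.9 128.  383.5] F [-7.6 -0.1 12.9] M [-0.05  1.38  0.04] w 9.7 q6 0.06
[0.9 0.3 3.5]
1.18 t 19.5 p [612.1 131.8 389.5] F [-4.2  0.6  8.5] M [0.09 0.64 0.07] w 10.2 q6 0.05
[1.5 0.3 3. ]
1.34 t 20.0 p [639.7 135.7 391.2] F [-2.1  0.6  5.5] M [0.06 0.35 0.05] w 9.9 q6 0.05
[1.7 0.4 2.6]
1.5 t 20.5 p [667.1 139.4 388.3] F [3.  1.6 2.9] M [ 0.16 -0.34  0.06] w 10.2 q6 0.05
[1.8 0.3 1.9]
1.65 t 21.0 p [693.2 143.2 381. ] F [5.  2.1 2.3] M [ 0.32 -0.61  0.04] w 9.9 q6 0.05
[1.2 0.3 1. ]
```

```bash
python3 - <<'E'
from h import *
set_gripper(24); s=st(); p=np.array(s['tool_pos'])
env.move_l(p*[1,1,0]+[0,0,470],rate=150); st('up')
env.reach([400,200,380],down(TH)); set_gripper(88)
env.reach([330,-330,380],down(0)); st()
cv2.imwrite('pics/t3.png',viewer.camera('top')); 
i=viewer.camera('scene');cv2.imwrite('pics/sc3.png',i)
E
```

```text
t 21.4 p [691.8 142.7 379.7] F [ 0.5 -0.7  0.1] M [-0.03 -0.03  0.04] w 23.4 q6 0.05
up t 22.2 p [691.4 142.7 469. ] F [0.6 0.1 0.4] M [-0.03 -0.12 -0.03] w 23.9 q6 0.05
 t 26.4 p [ 330.4 -329.5  380. ] F [ 0.2  0.3 -0.5] M [ 0.06 -0.07 -0.01] w 87.6 q6 -0.81
```

View pics/t3.png

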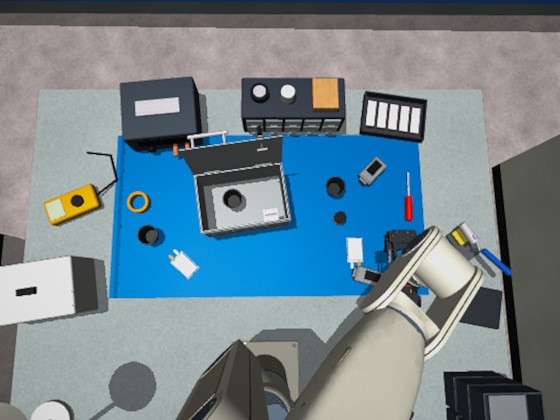

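View pics/sc3.png

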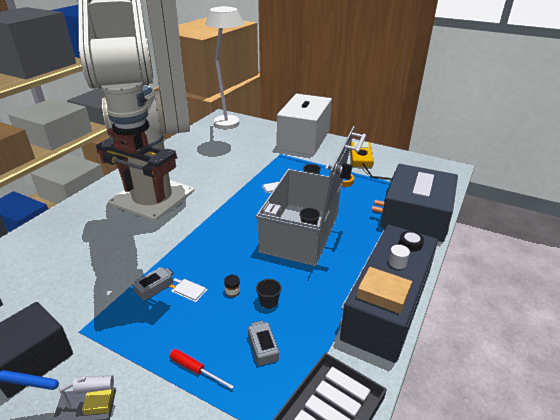

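Lid stands open. Top view: cup0 in the box at (234,201), cup A at (335,187), cup B now at (149,235) (it was knocked from (149,247)). One close crop montage to measure rims.

```bash
python3 - <<'E'
from h import *
t=cv2.imread('pics/t3.png');s=cv2.imread('pics/sc3.png')
C=[(t,335,187),(t,149,235),(t,234,201),(s,268,292),(s,313,170),(s,310,214)]
im=[cv2.resize(i[v-20:v+20,u-20:u+20],(240,240),interpolation=cv2.INTER_CUBIC) for i,u,v in C]
cv2.imwrite('pics/m1.png',np.vstack([np.hstack(im[:3]),np.hstack(im[3:])]))
E
```

```text
(no output)
```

View pics/m1.png

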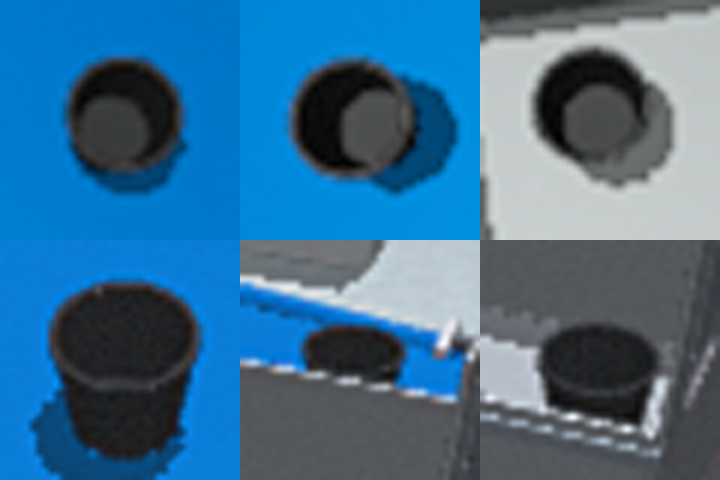

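```bash
python3 - <<'E'
from h import *
for n,h,t,s in(('A',54,(335.4,185.8),(268.2,287.4)),('B',54,(147.2,234.4),(311.4,168.4)),('0',58,(232.1,197.8),(309.3,213.4))):
    print(n,ray('top',*t,h)[:2].round(1),ray('scene',*s,h)[:2].round(1))
c,s=np.cos(TH),np.sin(TH)
p=ray('top',232.1,197.8,58)[:2]-BX; print('cup0 in box',c*p[0]+s*p[1],-s*p[0]+c*p[1])
E
```

```text
A [ 609.  -244.3] [ 613.9 -242.8]
B [450.8 372.5] [457.8 370.4]
0 [569.3  99. ] [573.   99.3]
cup0 in box 17.10289071238764 33.42916721290087
```

```bash
cat >> h.py <<'E'
J=TH+np.pi/2-np.pi   # jaw along box y
def q6(p,a): q=env.ik(p,down(a)); return None if q is None else round(q[5],2)
def pick(c,jb):
    # centre by one squeeze across, then grip with jaw angle jb; returns after lift
    set_gripper(88)
    env.reach([*c,260],down(jb+np.pi/2)); print(env.move_l([*c,122],rate=130,f_stop=8))
    set_gripper(0); st('sq'); set_gripper(88)
    env.move_l([*c,122],rot=down(jb),rate=80); set_gripper(0); st('grip')
    env.move_l([*c,300],rate=130); st('lift')
E
python3 - <<'E'
from h import *
for a in (J,J+np.pi):
  for p in ([611,-244,122],[453,372,122],[571,99,150],[611,-244,260],[571,99,300]): print(a,q6(p,a),q6(p,a+np.pi/2),q6(p,a-np.pi/2))
E
```

```text
-1.4307963267948964 1.03 -0.54 None
-1.4307963267948964 2.1 0.53 None
-1.4307963267948964 1.58 0.01 None
-1.4307963267948964 1.03 -0.54 None
-1.4307963267948964 1.58 0.01 None
1.7107963267948967 -2.11 None -0.54
1.7107963267948967 -1.04 None 0.53
1.7107963267948967 -1.56 None 0.01
1.7107963267948967 -2.11 None -0.54
1.7107963267948967 -1.56 None 0.01
```

```bash
python3 - <<'E'
from h import *
pick([611.3,-243.7],J)
cv2.imwrite('pics/g1.png',cv2.resize(viewer.camera('scene')[130:370,180:420],None,fx=2,fy=2))
E
```

```text
False
sq t 29.7 p [ 611.6 -243.8  122.4] F [ 0.5 -0.4  3.1] M [ 0.13 -0.08  0.02] w 59.8 q6 -0.54
grip t 32.6 p [ 611.3 -243.6  122. ] F [-0.6  0.8  0.5] M [ 0.15  0.01 -0.02] w 59.8 q6 1.03
lift t 34.1 p [ 610.9 -243.5  299. ] F [-0.6 -0.1 -1.3] M [ 0.04 -0.01  0.03] w 59.7 q6 1.03
```

View pics/g1.png

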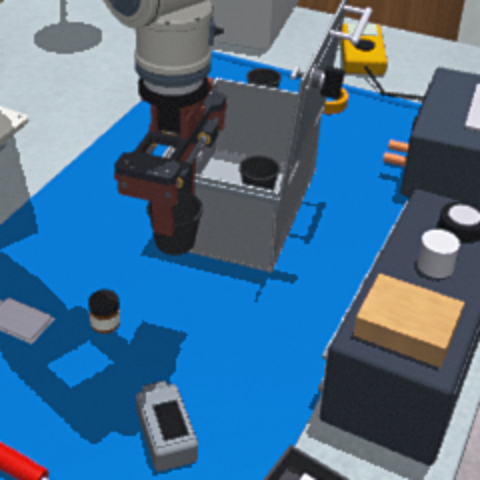

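Cup A hangs upright in the jaws at crop (178,225); cup0 visible in the box at (260,170).

```bash
cat >> h.py <<'E'
def press(c,rim,f=6):
    set_gripper(50); env.hold(.2); z=rim+80
    r=env.move_l([*c,z-6],rate=15,f_stop=f); s=st('press %s'%r); print('rim z',s['tool_pos'][2]-80)
    env.move_l([*c,z+60],rate=120)
E
python3 - <<'E'
from h import *
c=[571.3,99.3]
env.reach([*c,310],down(J)); env.move_l([*c,195],rate=120); st('over')
print(env.move_l([*c,145.5],rate=25,f_stop=5)); st('in')
E
```

```text
over t 36.6 p [571.8  99.3 195.7] F [-0.5  0.6 -0.1] M [0.02 0.01 0.  ] w 60.1 q6 1.58
True
in t 38.3 p [571.1  99.7 147.6] F [-0.3  1.7  2.2] M [ 0.44  0.11 -0.  ] w 59.9 q6 1.58
```

```bash
python3 - <<'E'
from h import *
c=[571.3,99.3]
set_gripper(88); st('rel'); env.move_l([*c,190],rate=80)
press(c,77,6); env.move_l([*c,330],rate=150)
env.reach([400,-150,330],down(J))
t=viewer.camera('top');s=viewer.camera('scene');cv2.imwrite('pics/t4.png',t);cv2.imwrite('pics/sc4.png',s)
C=[(t,149,235),(t,234,201),(s,313,170),(s,310,214)]
im=[cv2.resize(i[v-20:v+20,u-20:u+20],(240,240),interpolation=cv2.INTER_CUBIC) for i,u,v in C]
cv2.imwrite('pics/m2.png',np.vstack([np.hstack(im[:2]),np.hstack(im[2:])]))
E
```

```text
rel t 38.9 p [570.8  99.5 147.2] F [ 0.3  0.3 -0.2] M [-0.02  0.02 -0.01] w 87.9 q6 1.58
press True t 42.5 p [571.5  99.9 156. ] F [-0.6  2.   3.9] M [0.42 0.15 0.01] w 49.8 q6 1.58
rim z 76.02886246019969
```

View pics/m2.png

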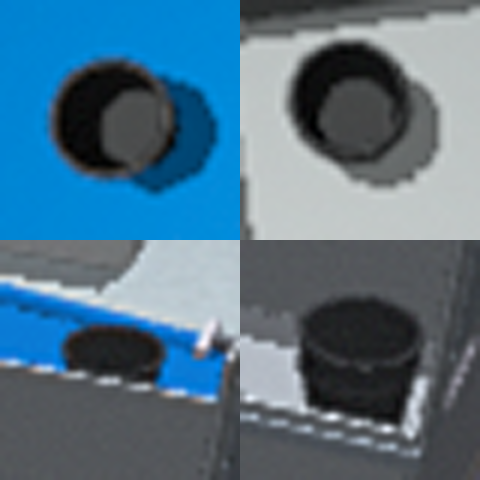

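Rim at 76 mm = home (18 mm step), stack straight; cup B unmoved. Now cup B.

```bash
python3 - <<'E'
from h import *
env.reach([400,150,380],down(J))
pick([453.5,371.7],J)
c=[571.3,99.3]
env.move_l([453.5,371.7,330])
env.reach([*c,330],down(J)); env.move_l([*c,210],rate=120); st('over')
cv2.imwrite('pics/g2.png',cv2.resize(viewer.camera('scene')[130:290,220:400],None,fx=3,fy=3))
E
```

```text
False
sq t 50.2 p [453.7 371.8 122.3] F [-0.   0.4  2.2] M [-0.09 -0.12 -0.03] w 59.6 q6 0.53
grip t 53.1 p [453.6 371.9 122.1] F [0.5 0.3 0.8] M [ 0.18  0.02 -0.  ] w 59.7 q6 2.1
lift t 54.6 p [453.2 371.4 299.1] F [-0.5  0.6 -1.2] M [ 0.02 -0.05  0.05] w 59.3 q6 2.1
over t 57.3 p [571.8  99.4 210.7] F [ 0.1  0.1 -1.3] M [-0.04 -0.01 -0.08] w 59.3 q6 1.58
```

View pics/g2.png

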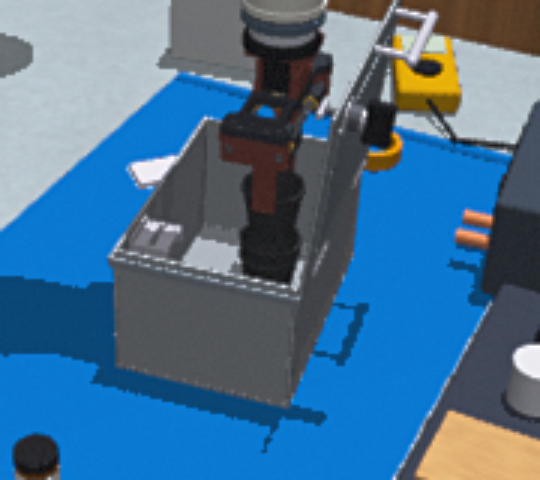

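Cup B hangs upright just above the stack, aligned (crop 270,195 over 270,245).

```bash
python3 - <<'E'
from h import *
c=[571.3,99.3]
print(env.move_l([*c,163],rate=25,f_stop=5)); st('in')
set_gripper(88); env.move_l([*c,210],rate=80)
press(c,95,6); env.move_l([*c,330],rate=150)
env.reach([400,-150,380],down(J))
t=viewer.camera('top');s=viewer.camera('scene')
im=[cv2.resize(s[v-30:v+30,u-30:u+30],(480,480),interpolation=cv2.INTER_CUBIC) for u,v in [(310,205)]]
im.append(cv2.resize(t[130:250,100:340],(800,400)))
cv2.imwrite('pics/t5.png',np.vstack([cv2.resize(im[0],(200,200)),np.zeros((200,200,3),np.uint8)]) if 0 else cv2.hconcat([cv2.resize(im[0],(300,300)),cv2.resize(im[1],(500,300))]))
E
```

```text
True
in t 59.2 p [571.4  99.7 163.2] F [-0.5  1.   2. ] M [0.31 0.05 0.01] w 59.8 q6 1.58
press True t 63.7 p [571.5  99.9 173.5] F [-1.2  1.2  3.6] M [0.48 0.12 0.04] w 50.2 q6 1.58
rim z 93.48142267046194
```

View pics/t5.png

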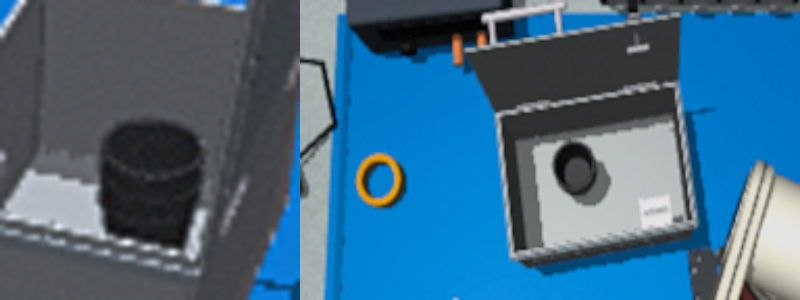

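Stack is straight, rim at 93.5 mm (steps of ~18 mm), mat empty of cups. Now shut the lid.

```bash
python3 - <<'E'
from h import *
b0=[465.6,111,250.8]; p=np.array([691.6,142.7,380])
set_gripper(24)
env.reach([400,200,470],down(TH)); env.reach([*p[:2],470],down(TH)); print(env.move_l(p,rate=80,f_stop=8)); st('at')
set_gripper(0); env.hold(.2); st('grip')
for t in list(np.arange(1.5,0.05,-.145))+[0.0,-.01]:
    env.move_l(lidpt(t,b0),rate=80); s=st(round(t,2))
    if np.linalg.norm(s['force'])>35: print('STOP');break
E
```

```text
False
at t 70.8 p [691.9 142.7 380.7] F [-0.3 -0.   0.3] M [-0.05 -0.09 -0.02] w 24.0 q6 0.05
grip t 71.3 p [692.4 142.8 380.9] F [5.5 0.3 3.2] M [ 0.13 -0.94  0.02] w 10.3 q6 0.05
1.5 t 71.8 p [666.3 139.1 387.8] F [-0.7 -1.7  9.3] M [-0.24 -0.18  0.02] w 10.4 q6 0.05
1.36 t 72.3 p [640.9 135.6 390.3] F [ 0.1 -1.4 10.2] M [-0.12 -0.21  0.06] w 10.3 q6 0.05
1.21 t 72.8 p [614.8 132.  388.2] F [-0.8 -0.6  8.4] M [-0.11  0.    0.01] w 10.4 q6 0.05
1.06 t 73.3 p [589.  128.4 382. ] F [-3.  -1.2  7.9] M [-0.19  0.29 -0.02] w 10.3 q6 0.05
0.92 t 73.7 p [564.6 125.  372.4] F [-5.9 -0.3  5.6] M [-0.13  0.71  0.06] w 10.2 q6 0.06
0.77 t 74.2 p [542.6 121.9 360. ] F [-2.6 -1.2 -0.2] M [-0.13  0.2   0.03] w 9.9 q6 0.06
0.63 t 74.7 p [522.3 119.  344.6] F [ 1.9  0.2 -7. ] M [ 0.06 -0.51  0.04] w 10.2 q6 0.06
0.48 t 75.2 p [504.3 116.5 326.5] F [ 4.4  1.5 -8.7] M [ 0.15 -1.    0.  ] w 10.0 q6 0.06
0.34 t 75.6 p [488.7 114.3 305.3] F [  5.    2.5 -10.5] M [ 0.29 -1.21  0.02] w 10.4 q6 0.07
0.19 t 76.1 p [476.4 112.6 282.4] F [  7.3   2.2 -11. ] M [ 0.38 -1.4   0.06] w 10.3 q6 0.07
0.0 t 76.7 p [465.6 111.1 249.8] F [ 6.5  3.2 -8.3] M [ 0.44 -1.18  0.07] w 10.4 q6 0.07
-0.01 t 76.9 p [465.6 111.1 249.6] F [1.1 1.4 9.3] M [ 0.24 -0.35  0.07] w 10.2 q6 0.07
```

```bash
python3 - <<'E'
from h import *
set_gripper(40); p=np.array(env.read_state()['tool_pos']); env.move_l([p[0],p[1],330])
c=np.array([504.5,-23.5]); a=TH+np.pi/2
env.reach([*c,330],down(a)); print(env.move_l([*c,247],rate=100,f_stop=6)); st('low')
set_gripper(0); env.hold(.2); s=st('grip')
for k in range(3):
    c=c-np.array([0,-1])*0+np.array([0,s['force'][1]/6]); env.move_l([*c,247],rate=20); s=st(k)
print(c)
E
```

```text
False
low t 80.9 p [504.9 -23.5 247.5] F [-0.6  1.6  0.2] M [ 0.09 -0.11 -0.01] w 40.0 q6 -1.78
grip t 81.6 p [504.7 -23.3 247.2] F [-0.3  3.7  4.2] M [ 0.69 -0.18 -0.01] w 11.8 q6 -1.78
0 t 81.9 p [504.7 -23.1 247.1] F [ 0.2 -0.5  2.9] M [-0.06 -0.21 -0.03] w 12.1 q6 -1.78
1 t 82.1 p [504.7 -23.1 247.1] F [ 1.7 -1.1  3.7] M [-0.08 -0.3   0.  ] w 11.5 q6 -1.78
2 t 82.4 p [504.7 -23.2 247.1] F [ 1.3 -0.5  3.5] M [ 0.04 -0.38 -0.02] w 11.8 q6 -1.78
[504.5        -23.15503058]
```

```bash
python3 - <<'E'
from h import *
c=[504.2,-23.15]; a=TH+np.pi/2
print(env.move_l([*c,234],rate=15,f_stop=20)); s=st('push'); z=s['tool_pos'][2]-1.5
for k in (.2,.6,1.,1.4,1.57): env.move_l([*c,z],rot=down(a-k),rate=60); st(k)
E
```

```text
True
push t 83.1 p [504.8 -23.2 238.2] F [-2.6  0.3 11.2] M [ 0.16  0.54 -0.04] w 11.7 q6 -1.78
0.2 t 83.4 p [504.7 -23.4 237.9] F [-1.7 -1.3 16.9] M [-0.15  0.21  0.01] w 12.1 q6 -1.58
0.6 t 84.0 p [504.6 -23.8 237.9] F [-2.8 -4.3 17. ] M [-0.66  0.34 -0.03] w 12.1 q6 -1.18
1.0 t 84.5 p [504.3 -24.1 237.9] F [-3.6 -5.7 18.6] M [-1.19  0.61  0.  ] w 12.0 q6 -0.78
1.4 t 85.1 p [503.9 -24.3 237.9] F [-4.6 -7.3 19.3] M [-1.41  0.9  -0.01] w 12.0 q6 -0.38
1.57 t 85.4 p [503.7 -24.4 237.9] F [-5.3 -7.  19.8] M [-1.47  1.05  0.02] w 12.0 q6 -0.21
```

```bash
python3 - <<'E'
from h import *
c=[504.2,-23.5]
env.move_l([*c,236.4],rot=down(TH-.06),rate=60); st('over'); env.move_l([*c,236.4],rot=down(TH),rate=60)
env.move_l([*c,241],rate=20); st('z241')
print(env.move_l([*c,247],rate=15,f_stop=10)); s=st('pull')
set_gripper(50); env.move_l([*c,330]); env.reach([330,-330,380],down(0)); st()
t=viewer.camera('top');s=viewer.camera('scene')
cv2.imwrite('pics/f.png',cv2.vconcat([cv2.resize(t[130:310,100:440],(680,360)),cv2.resize(s[150:270,220:447],(680,230),interpolation=cv2.INTER_CUBIC)]))
E
```

```text
over t 85.6 p [503.7 -24.4 237.8] F [-7.1 -5.7 22.2] M [-1.02  1.15  0.71] w 12.1 q6 -0.15
z241 t 86.3 p [503.7 -24.4 241.2] F [-1.5 -7.1  9.2] M [-1.14  0.22  0.09] w 11.8 q6 -0.21
True
pull t 86.5 p [503.7 -24.5 243.2] F [ 0.5 -0.8  1.2] M [-0.22 -0.22  0.01] w 11.8 q6 -0.21
 t 89.4 p [ 330.4 -329.5  379.6] F [-1.4  0.  -0.3] M [-0.03 -0.11 -0.01] w 50.2 q6 -0.81
```

View pics/f.png

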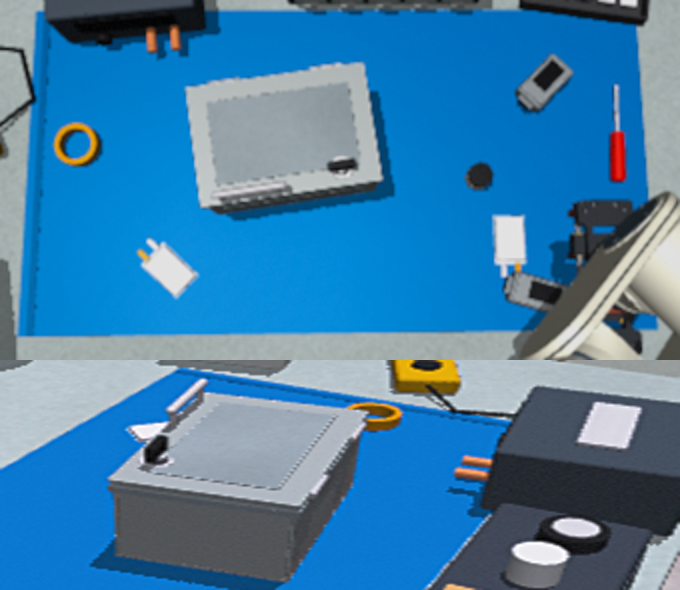

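The lid is shut and the wing lies across at (343,163), as it did at the start. The end stop was felt at 0.7 N m, and the bystanders are unmoved.

```bash
python3 - <<'E'
from h import *
workorder.sign_off(); st('done')
E
```

```text
the job is handed in; nothing more can be done
the job is handed in; nothing more can be done
```

The job is done and handed in. The arm's clock read 89 s of the 210 s allowed at my last check.

- **Opening:** I pushed the stud in, turned it back to unlock it, and raised the lid to about 1.65 rad, where it stayed.
- **Cups:** Two cups were on the mat, and one was knocked aside a few centimetres during the run. I measured it again and nested both in the cup in the box. Each got a light press, stopped at about 6 N.
- **Fit:** The stack's rim was at 76 mm after the first cup and 93.5 mm after the second. That is about 18 mm per cup, so both sit home, and the stack looked straight in the picture.
- **Closing:** I shut the lid, pushed the stud in and turned it a quarter turn until it met its end stop. The last picture shows the wing lying across, as it did at the start, the lid shut, and the other items where they were.

**Less certain:**
- My pull on the stud stopped at its force threshold before reaching the top, but only about 2 mm up and with little force left. It does not prove the lock on its own; the end stop and the picture are the stronger evidence.
- The two cameras disagreed by about 5 mm in x. I settled on values between them, using contact with the stud and the handle.
- The gripper read about 16 mm on the 12 mm wing on the first grip, and 12 mm on the second.

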